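# Box up fossil vertebrae in treadle-opened specimen boxes

## Task

Put the fossil vertebrae away, one box at a time: press the yellow treadle of the orange box down to its stop and let it up so that the lid springs open, put every pale vertebra in the box, those hanging on the rack's hooks as well as those on the bench, and press the lid down until it clicks shut. Then do the same with the green-lidded black box and every dark vertebra. Leave the jar, the brush and the stone where they are.

Things in the scene. Friction and masses are not known exactly. Their poses are not given: they have to be found in the camera images.
- pale_a: Pale cream vertebra cast with white hanger, 120 g, stands alone. Starts hung by its crossbar on a rack hook (None at the start: absent). Origin: centre of flat underside, z up through it. Going up z: body 44 mm dia., 0-36 mm; eye 36-66 mm (25 wide in y, open along x, 12 deep in x); crossbar 66-72 mm (35 mm in y); grip tab 72-98 mm, 9 mm thick in y, 22 mm wide in x.
- pale_b: Pale cream vertebra cast with white hanger, 120 g, stands alone. Starts hung by its crossbar on a rack hook (None at the start: absent). Origin: centre of flat underside, z up through it. Going up z: body 44 mm dia., 0-36 mm; eye 36-66 mm (25 wide in y, open along x, 12 deep in x); crossbar 66-72 mm (35 mm in y); grip tab 72-98 mm, 9 mm thick in y, 22 mm wide in x.
- pale_c: Pale cream vertebra cast with white hanger, 120 g, stands alone. Starts standing on the bench; always present. Origin: centre of flat underside, z up through it. Going up z: body 44 mm dia., 0-36 mm; eye 36-66 mm (25 wide in y, open along x, 12 deep in x); crossbar 66-72 mm (35 mm in y); grip tab 72-98 mm, 9 mm thick in y, 22 mm wide in x.
- dark_a: Dark brown vertebra cast with white hanger, 120 g, stands alone. Starts hung by its crossbar on a rack hook (None at the start: absent). Origin: centre of flat underside, z up through it. Going up z: body 44 mm dia., 0-36 mm; eye 36-66 mm (25 wide in y, open along x, 12 deep in x); crossbar 66-72 mm (35 mm in y); grip tab 72-98 mm, 9 mm thick in y, 22 mm wide in x.
- dark_b: Dark brown vertebra cast with white hanger, 120 g, stands alone. Starts standing on the bench; always present. Origin: centre of flat underside, z up through it. Going up z: body 44 mm dia., 0-36 mm; eye 36-66 mm (25 wide in y, open along x, 12 deep in x); crossbar 66-72 mm (35 mm in y); grip tab 72-98 mm, 9 mm thick in y, 22 mm wide in x.
- rack: Fixed steel rack: base 110 x 290 (y) x 10 mm, uprights at y = +-135 mm, crossbar 192 mm high at x = 0. Origin: centre of the underside, z up. Three hooks (y = 90, 0, -90 mm) point to its -x: 6 mm round bars along x, top at 185 mm, running out to x = -65 mm where the tip turns up.
- hook0 (a point): Top of the upturned tip of a hook, 9 mm above the top of its bar; a hung vertebra's eye (30 mm high inside) must be raised 10 to 23 mm to pass over it towards the rack's -x.
- hook1 (a point): Top of the upturned tip of a hook, 9 mm above the top of its bar; a hung vertebra's eye (30 mm high inside) must be raised 10 to 23 mm to pass over it towards the rack's -x.
- hook2 (a point): Top of the upturned tip of a hook, 9 mm above the top of its bar; a hung vertebra's eye (30 mm high inside) must be raised 10 to 23 mm to pass over it towards the rack's -x.
- orange_box: Orange specimen box with orange lid, for the pale vertebrae; fixed. Outside 130 (x) by 190 (y) mm, rim 126 mm high; inside 120 x 180 mm, inner floor at z = 11 mm. Origin: centre of underside, z up; lid hinge along the +x rim, yellow treadle on the -x side; push rod and lid ear stand out 20 mm from the +y end at x = 10 mm.
- orange_lid (a joint): Lid angle in rad: 0 shut, 1.45 fully open (nearly upright). A hinge spring pushes it open; a ball catch at the middle of its free edge clicks in over the last 0.1 rad and then holds it shut. About 2 to 3 N at the free edge pushes it down, 5 N clicks it in.
- orange_lid_hinge (a point): Middle of the lid's hinge line (along the box's y), level with the lid's underside. The lid is a plate 134 mm long from the hinge, 194 mm wide and 6 mm thick.
- orange_lid_edge (a point): Middle of the lid's free edge, on its top (outer) face; moves with the lid.
- orange_pedal (a joint): Treadle angle in rad: 0 released (sprung up), 0.32 pressed to its stop (level). Pressing it lifts the shut lid off its catch, which then springs open; about 10 N on the pad.
- orange_pedal_pad (a point): Where to press: on the top of the yellow treadle plate (70 mm wide, 95 mm long), 80 mm from its hinge; 48 mm above the bench when released, 23 mm at its stop. The hinge is along the box's y at x = -75 mm, 20 mm up. Moves with the treadle.
- black_box: Black specimen box with green lid, for the dark vertebrae; fixed. Outside 130 (x) by 190 (y) mm, rim 126 mm high; inside 120 x 180 mm, inner floor at z = 11 mm. Origin: centre of underside, z up; lid hinge along the +x rim, yellow treadle on the -x side; push rod and lid ear stand out 20 mm from the +y end at x = 10 mm.
- black_lid (a joint): Lid angle in rad: 0 shut, 1.45 fully open (nearly upright). A hinge spring pushes it open; a ball catch at the middle of its free edge clicks in over the last 0.1 rad and then holds it shut. About 2 to 3 N at the free edge pushes it down, 5 N clicks it in.
- black_lid_hinge (a point): Middle of the lid's hinge line (along the box's y), level with the lid's underside. The lid is a plate 134 mm long from the hinge, 194 mm wide and 6 mm thick.
- black_lid_edge (a point): Middle of the lid's free edge, on its top (outer) face; moves with the lid.
- black_pedal (a joint): Treadle angle in rad: 0 released (sprung up), 0.32 pressed to its stop (level). Pressing it lifts the shut lid off its catch, which then springs open; about 10 N on the pad.
- black_pedal_pad (a point): Where to press: on the top of the yellow treadle plate (70 mm wide, 95 mm long), 80 mm from its hinge; 48 mm above the bench when released, 23 mm at its stop. The hinge is along the box's y at x = -75 mm, 20 mm up. Moves with the treadle.
- jar: Bystander: amber jar, 60 mm diameter, 85 mm high, behind the work. Origin: centre of underside.
- brush: Bystander: small brush lying behind the work. Origin: centre of its underside.
- stone: Bystander: brown stone, 84 mm across, 50 mm high, behind the work. Origin: centre of underside.

How it is judged (in metres and radians):
On the way, in this order (a step that is already met when the one before it is completed fails the run):
1. the treadle of the orange box is pressed down to its stop (value of joint orange_pedal above 0.29 rad), for 0.1 s.
2. the orange box is open, its treadle released, with all the pale vertebrae inside (value of joint orange_lid above 1 rad and value of joint orange_pedal below 0.06 rad and x of pale_a in the frame of orange_box between -0.062 and 0.062 m and y of pale_a in the frame of orange_box between -0.092 and 0.092 m and z of pale_a in the frame of orange_box between 0 and 0.115 m and x of pale_b in the frame of orange_box between -0.062 and 0.062 m and y of pale_b in the frame of orange_box between -0.092 and 0.092 m and z of pale_b in the frame of orange_box between 0 and 0.115 m and x of pale_c in the frame of orange_box between -0.062 and 0.062 m and y of pale_c in the frame of orange_box between -0.092 and 0.092 m and z of pale_c in the frame of orange_box between 0 and 0.115 m), for 0.2 s.
3. the lid of the orange box is pressed shut and clicks, the pale vertebrae inside (value of joint orange_lid below 0.06 rad and x of pale_a in the frame of orange_box between -0.062 and 0.062 m and y of pale_a in the frame of orange_box between -0.092 and 0.092 m and z of pale_a in the frame of orange_box between 0 and 0.115 m and x of pale_b in the frame of orange_box between -0.062 and 0.062 m and y of pale_b in the frame of orange_box between -0.092 and 0.092 m and z of pale_b in the frame of orange_box between 0 and 0.115 m and x of pale_c in the frame of orange_box between -0.062 and 0.062 m and y of pale_c in the frame of orange_box between -0.092 and 0.092 m and z of pale_c in the frame of orange_box between 0 and 0.115 m), for 0.3 s.
4. the treadle of the green-lidded black box is pressed down to its stop (value of joint black_pedal above 0.29 rad), for 0.1 s.
5. the green-lidded black box is open, its treadle released, with all the dark vertebrae inside (value of joint black_lid above 1 rad and value of joint black_pedal below 0.06 rad and x of dark_a in the frame of black_box between -0.062 and 0.062 m and y of dark_a in the frame of black_box between -0.092 and 0.092 m and z of dark_a in the frame of black_box between 0 and 0.115 m and x of dark_b in the frame of black_box between -0.062 and 0.062 m and y of dark_b in the frame of black_box between -0.092 and 0.092 m and z of dark_b in the frame of black_box between 0 and 0.115 m), for 0.2 s.
6. the lid of the green-lidded black box is pressed shut and clicks, the dark vertebrae inside (value of joint black_lid below 0.06 rad and x of dark_a in the frame of black_box between -0.062 and 0.062 m and y of dark_a in the frame of black_box between -0.092 and 0.092 m and z of dark_a in the frame of black_box between 0 and 0.115 m and x of dark_b in the frame of black_box between -0.062 and 0.062 m and y of dark_b in the frame of black_box between -0.092 and 0.092 m and z of dark_b in the frame of black_box between 0 and 0.115 m), for 0.3 s.
At the end, for the whole second after the job is handed in: All pale vertebrae are inside the orange box and all dark ones inside the black box (standing or lying, origin within the inner walls), both lids shut (within 0.06 rad), both treadles up (within 0.06 rad), everything at rest (under 0.05 m/s) (all of step 3 and all of step 6 and value of joint each of orange_pedal, black_pedal below 0.06 rad and linear speed of each of pale_a, pale_b, pale_c, dark_a, dark_b below 0.05 m/s); the robot touches nothing.
It fails at once if the jar is moved more than 30 mm (distance of jar from where it was at the start of the episode above 0.03 m).
It fails at once if the brush is moved more than 30 mm (distance of brush from where it was at the start of the episode above 0.03 m).
It fails at once if the stone is moved more than 30 mm (distance of stone from where it was at the start of the episode above 0.03 m).
Of pale_a, pale_b, dark_a only 1 to 3 are there at a start; the rules pass over those that are not, and their reading is None.
At some moment in a run one of pale_c, dark_b may be knocked a few centimetres aside while the robot is not near it.
Once in a run the grip may slacken for a moment while it holds something.
It also fails if it takes over 210 s, if anything falls off the work surface, if the arm or the gripper's body presses on something with over 40 N, if the wrist force passes 120 N, or if a joint passes its speed limit or range.

## Robot

A 6-joint arm with a two-finger parallel gripper is mounted at the origin on the work surface. World frame = base frame: x ahead of the robot, y to its left, z up, the work surface at z = 0. Lengths are in mm, angles in rad, forces in N, time in s.
With the tool pointing down it reaches from about 350 to 775 mm from the base axis. Payload 7.3 kg.
Tool frame: the origin (TCP) lies on the centre line of the jaws, within the pads' length; the fingertips stand 14 mm ahead of it and the grasp point (between the pads) lies 5 mm behind it; z points along the fingers, y is the line along which they close (so a half turn about z gives the same grasp; the last joint's range is limited). The gripper opens to 92 mm and grips with 3 to 60 N. Pads are 19 mm wide; open, the fingers measure 130 mm over their backs; the gripper's body (75 mm by 190 mm) begins 47 mm behind the grasp point.
Start: joints at [0.997, 0.342, 1.524, -0, 1.275, -0.146], TCP at [217.794, 477.712, 240.741] pointing down, gripper open.
Joint ranges: [-2.53, 2.53], [-0.77, 2.02], [0.04, 2.7], [-1, 4.14], [0.28, 2.66], [-3.11, 3.11]. Speed limits (rad/s): [2.57, 2.57, 3.14, 3.14, 3.14, 3.14].

## Interface

Orientations are given as [roll, pitch, yaw] about the fixed x, y, z axes, in that order (R = Rz(yaw) Ry(pitch) Rx(roll)).
In Python, from plant import get_obs, capture, bot, spot_in, trace, pinpoint gives the robot as it stands.
- The arm moves only by the tool play_rows, never from a script. Its argument "rows" is a list of rows, each a list of 2 entries, a list of its own where there are three numbers: the shift along the world's x, y, z in units of 3 cm (1.0 is 3 cm), then the turn, a rotation vector about the world's x, y, z in units of 8 degrees (1.0 is 8 degrees). A call has 1 to 12 rows; each row shifts and turns the commanded pose from where the row before left it; what a row does not reach is not made up. A row lasts 1/8 s, in which the tool goes at most 62.5 mm and 10.7 degrees, less where a joint would pass 70% of its speed; a pose out of reach is approached as far as the arm can. A call with a number of a shift or a turn outside -1 to 1 is refused whole. A call with a gripper value outside its range is refused whole. "hand" is the opening, from -1 (shut) to 1 (fully open), set as the call begins (left out, the last holds). The fingers move at their own pace and stop on an object; the grip force is fixed at half the most. Time passes only in rows, so rows that do not move let the fingers close. It gives the time, the measured TCP pose, the force, the opening and the grip force at its end, in the units of the state.
- get_obs(): the state, without advancing time (a new reading comes with each control period).
- capture(name): name is "scene" or "top"; returns a dict with "frame" (400x640x3 uint8, red, green, blue), "fov_y" (degrees; the focal length in pixels is half the picture's height over the tangent of half this angle, whatever the lens; pixels are square), "cx", "cy" (the principal point, pixels), "rvec" (rotation vector, rad) and "tvec" (3), from world to camera coordinates, as OpenCV has them. Camera axes: x right, y down, z forward; pixel columns grow to the right and rows downward; lengths in mm; the calibration is good to about 2 mm. A picture is of the moment at which its call begins. There is no depth.
- bot.close_job(): hands the job in; it is judged then, once.
Trained networks look in the newest picture that a camera, given by its name, has taken for a name from the list of things; names that differ only in an ending like _2 or _b are one class to them, and where a whole thing is asked for, a point or a joint stands for the part that bears it (a point fixed in the world has none). Each returns a list of dicts, best first, with "p" (0 to 1); they miss things now and then, are a little off and sometimes report something else, mostly with a low value. They report only what shows in the picture. A call takes as long as a camera call.
- spot_in(query, camera): "at" ([row, column] in pixels, amid what is visible of it).
- trace(query, camera): "mask" (400x640 bool, what is visible of it) and "at" ([row, column] in pixels, amid what is visible of it).
- pinpoint(query, camera): "at" ([row, column] in pixels: a listed point, or the origin of a listed thing).
The state is a dict: "time": time; "joint_positions": joint angles; "dq": joint speeds; "tau": joint torques, N m; "tool_pos": TCP position; "tcp_rot": TCP orientation; "contact_force": force on the tool from outside, world axes, zero at the start; "moment": the same for the moment, N m; "grip_width": finger opening in mm; "finger_force": force on a finger pad.
Only numpy, scipy, OpenCV 4.12 (cv2) and the standard library are available. Lean on these libraries where they do the work, as an engineer would, in place of code of your own. Each camera call takes 0.05 s, during which the arm holds its last target. There are 200 camera calls.

## Working session

There is one attempt and no reset: what is moved stays moved. The work goes in short steps, Python scripts to look and compute and a tool call to move; the robot and the scene stay as the last step left them, time stands still between calls to the robot, and variables do not carry over. Pictures are saved under pics/ and viewed, at most 14 in all, crops included, and the job is handed in when it is done.

Besides the shell and the picture viewer there is one more tool, called after "Call:" by a JSON object that holds its "fn" and its "kwargs", one argument or row to a line. play_rows: Moves the arm, as the interface text tells. Shifts and turns lie within -1 to 1; 1 stands for 3 cm of shift or 8 degrees of turn. Its arguments: {"type":"object","properties":{"rows":{"type":"array"},"hand":{"type":"number"}},"required":["rows"]}

```bash
mkdir -p pics; ls; cat > h.py <<'E'
import numpy as np, cv2
from plant import get_obs, capture, bot, spot_in, trace, pinpoint
def cap(n):
    c=capture(n); R=cv2.Rodrigues(np.array(c["rvec"],float))[0]; t=np.array(c["tvec"],float).ravel()
    h,w=c["frame"].shape[:2]; f=h/2/np.tan(np.radians(c["fov_y"])/2)
    return dict(c,R=R,t=t,f=f)
def ray(c,px):
    d=c["R"].T@np.array([(px[1]-c["cx"])/c["f"],(px[0]-c["cy"])/c["f"],1]); return -c["R"].T@c["t"],d/np.linalg.norm(d)
def onz(c,px,z):
    o,d=ray(c,px); return (o+d*(z-o[2])/d[2]).round(1)
def tri(c1,p1,c2,p2):
    o1,d1=ray(c1,p1);o2,d2=ray(c2,p2)
    s=np.linalg.lstsq(np.c_[d1,-d2],o2-o1,rcond=None)[0]
    a=o1+s[0]*d1;b=o2+s[1]*d2; return ((a+b)/2).round(1),np.linalg.norm(a-b).round(1)
def proj(c,p):
    q=c["R"]@np.array(p,float)+c["t"]; return (c["cy"]+c["f"]*q[1]/q[2]).round(1),(c["cx"]+c["f"]*q[0]/q[2]).round(1)
def save(c,name,crop=None,s=1):
    im=c["frame"][:,:,::-1]
    if crop: r0,r1,c0,c1=crop; im=im[r0:r1,c0:c1]
    cv2.imwrite(f"pics/{name}.png",cv2.resize(im,None,fx=s,fy=s,interpolation=cv2.INTER_CUBIC))
E
python3 - <<'E'
from h import *
S=cap("scene");T=cap("top");save(S,"s0",s=1.25);save(T,"t0",s=1.25)
for c in (S,T): print(c["fov_y"],c["cx"],c["cy"],(-c["R"].T@c["t"]).round())
for q in ["pale_a","pale_c","dark_a","dark_b","rack","hook0","hook1","hook2","orange_box","black_box","orange_lid_hinge","orange_lid_edge","orange_pedal_pad","black_lid_hinge","black_lid_edge","black_pedal_pad","jar","brush","stone"]:
    r={n:[(np.round(d["at"],1).tolist(),round(d["p"],2)) for d in pinpoint(q,n)[:5]] for n in ("scene","top")}
    print(q,r)
    if r["scene"] and r["top"]: print("   ",tri(S,r["scene"][0][0],T,r["top"][0][0]))
print(get_obs())
E
```

```text
pics
46.44899538435721 320.15735388888396 203.78305626417108 [1255.  -34. 1032.]
47.81603350016803 314.0736353653674 199.9282947835935 [ 489.    7. 1136.]
pale_a {'scene': [([211.1, 280.7], 0.83), ([194.7, 289.3], 0.66), ([202.8, 355.9], 0.58)], 'top': [([244.5, 343.5], 0.8), ([193.3, 352.1], 0.68), ([191.9, 276.1], 0.54)]}
    (array([471. , -82.8, -61.6]), np.float64(24.7))
pale_c {'scene': [([211.1, 280.7], 0.83), ([194.7, 289.3], 0.66), ([202.8, 355.9], 0.58)], 'top': [([244.5, 343.5], 0.8), ([193.3, 352.1], 0.68), ([191.9, 276.1], 0.54)]}
    (array([471. , -82.8, -61.6]), np.float64(24.7))
dark_a {'scene': [([188.3, 330.3], 0.83), ([208.4, 319.5], 0.78), ([196.6, 291.8], 0.6)], 'top': [([250.0, 294.4], 0.75), ([189.0, 316.9], 0.67), ([225.4, 441.1], 0.41)]}
    (array([456.6,  51.7,  15.3]), np.float64(8.0))
dark_b {'scene': [([188.3, 330.3], 0.83), ([208.4, 319.5], 0.78), ([196.6, 291.8], 0.6)], 'top': [([250.0, 294.4], 0.75), ([189.0, 316.9], 0.67), ([225.4, 441.1], 0.41)]}
    (array([456.6,  51.7,  15.3]), np.float64(8.0))
rack {'scene': [([245.8, 317.5], 0.63)], 'top': [([
[... 2231 characters left out ...]
.0, 'joint_positions': array([ 9.97020506e-01,  3.42000202e-01,  1.52411740e+00,  1.96088683e-05,
        1.27539079e+00, -1.45999442e-01]), 'dq': array([-9.08408095e-04, -1.69926782e-04, -1.18370466e-03, -7.85638564e-04,
       -9.66761543e-05, -3.91692680e-04]), 'tau': array([-1.49371722e-04, -4.31126332e+01, -2.44478112e+01,  7.18300533e-02,
        4.83282027e-02, -4.12133645e-06]), 'tool_pos': array([217.77706973, 477.71558597, 240.73431913]), 'tcp_rot': array([ 3.14150656e+00, -6.30149145e-06,  2.71381057e+00]), 'contact_force': array([-0.89155839, -0.28370591, -0.23165518]), 'moment': array([-0.00262412,  0.02168874,  0.00477411]), 'finger_force': 0.0, 'grip_width': 91.50877462280671}
```

View pics/s0.png

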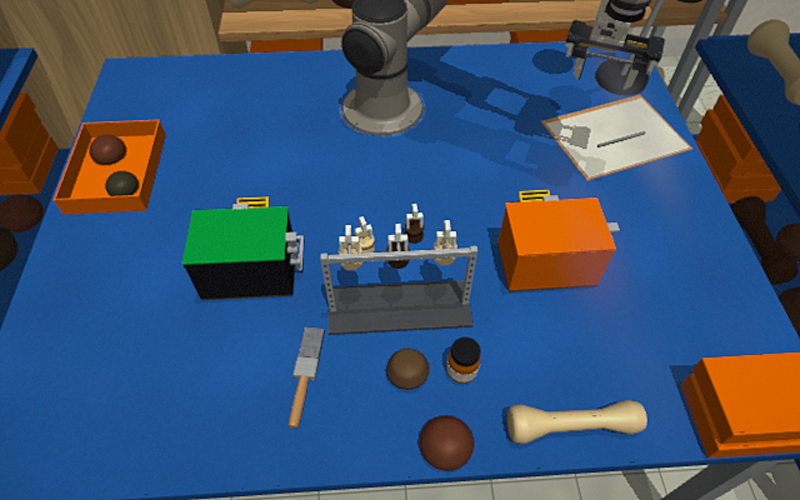

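View pics/t0.png

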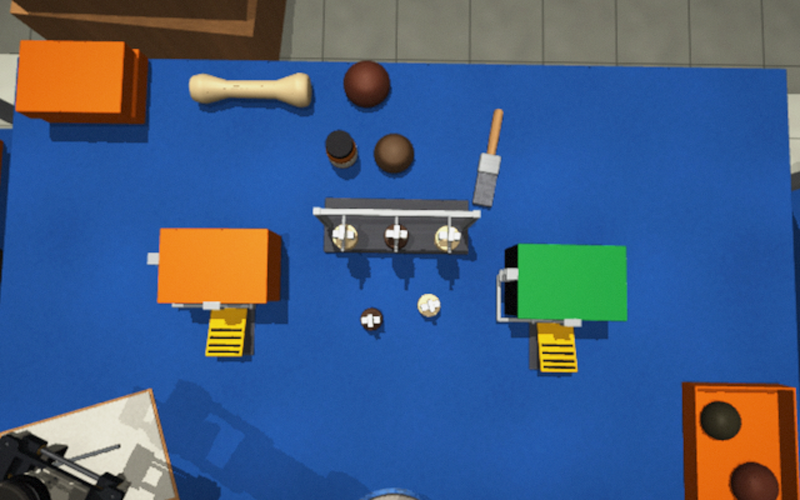

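The pictures show pale vertebrae on the two outer hooks and a dark one on the middle hook. On the bench, pale_c is near top px (244,343) and dark_b near (256,296). Both boxes are shut and nearly square to the axes. Next I refine the numbers.

```bash
python3 - <<'E'
from h import *
T=cap("top");S=cap("scene");save(T,"t1",(160,270,240,400),5)
hsv=cv2.cvtColor(T["frame"],cv2.COLOR_RGB2HSV)
def seg(n,lo,hi,z,roi):
    m=cv2.inRange(hsv,lo,hi); k=np.zeros_like(m); k[roi[0]:roi[1],roi[2]:roi[3]]=255; m&=k
    cs=max(cv2.findContours(m,0,1)[0],key=cv2.contourArea)
    P=np.array([onz(T,(p[0][1],p[0][0]),z)[:2] for p in cs],np.float32)
    r=cv2.minAreaRect(P); print(n,np.round(r[0],1),np.round(r[1],1),round(r[2],1))
seg("green",(50,120,60),(75,255,255),132,(150,300,380,520))
seg("orange",(5,150,215),(18,255,255),132,(150,300,100,240))
seg("ylwO",(22,120,90),(32,255,255),40,(235,300,140,220))
seg("ylwB",(22,120,90),(32,255,255),40,(235,310,410,480))
for q,z in [("orange_lid_hinge",126),("orange_lid_edge",132),("orange_pedal_pad",48),("black_lid_hinge",126),("black_lid_edge",132),("black_pedal_pad",48),("hook0",194),("pale_c",0),("dark_b",0),("rack",0),("jar",0),("stone",0)]:
    print(q,[(onz(T,d["at"],z)[:2],np.round(d["at"]),round(d["p"],2)) for d in pinpoint(q,"top") if d["p"]>.5],[(onz(S,d["at"],z)[:2],round(d["p"],2)) for d in pinpoint(q,"scene") if d["p"]>.4])
# white hangers
m=cv2.inRange(hsv,(0,0,170),(180,60,255)); 
n,l,st,ce=cv2.connectedComponentsWithStats(m)
for i in range(1,n):
    x,y=ce[i]
    if 240<x<400 and 160<y<280 and st[i,4]>8: print("white",ce[i].round(1),st[i],onz(T,(y,x),72),onz(T,(y,x),98),onz(T,(y,x),210))
E
```

```text
green [ 520.3 -309.7] [192.  132.8] 89.6
orange [540.2 329.6] [129.5 191.8] 0.9
ylwO [406.5 328.9] [69.3 75.4] 0.9
ylwB [ 387.7 -309.8] [74.2 69.7] 4.1
orange_lid_hinge [(array([603.9, 328.2]), array([184., 173.]), 0.6)] [(array([592.7, 327.9]), 0.75)]
orange_lid_edge [(array([468.5, 328.8]), array([244., 169.]), 0.71)] [(array([466.9, 337.4]), 0.72)]
orange_pedal_pad [(array([396.4, 328.4]), array([274., 179.]), 0.76)] [(array([385.7, 337. ]), 0.65)]
black_lid_hinge [(array([ 453.4, -318.6]), array([256., 460.]), 0.7), (array([ 589.6, -315.3]), array([195., 458.]), 0.61), (array([567.2, -89.1]), array([203., 358.]), 0.6)] [(array([ 600. , -301.3]), 0.65), (array([832.3,  98.7]), 0.46)]
black_lid_edge [(array([ 450.3, -315.1]), array([257., 460.]), 0.66), (array([ 517.9, -277.8]), array([226., 443.]), 0.52)] [(array([ 455.6, -304.8]), 0.63)]
black_pedal_pad [(array([ 371.7, -313.7]), array([289., 448.]), 0.89), (array([770.6, 110. ]), array([122., 274.]), 0.73)] []
hook0 [(array([562.1, -89.6]), array([203., 361.]), 0.97), (array([565.1,  90. ]), array([200., 275.]), 0.87), (array([5
[... 872 characters left out ...]
66 173  10  19 105] [613.1 110.4  72. ] [610.1 107.8  98. ] [597.1  97.  210. ]
white [316.7 185.2] [309 174  17  17 128] [612.1   3.3  72. ] [609.1   3.4  98. ] [596.2   3.8 210. ]
white [279.9 185.8] [277 180   7  11  50] [609.3  90.7  72. ] [606.4  88.6  98. ] [593.8  79.8 210. ]
white [399.4 245.3] [398 229   9  28  80] [ 473.3 -193.    72. ] [ 473.7 -188.1   98. ] [ 475.4 -167.   210. ]
white [342.8 241.9] [334 235  18  15 179] [479.3 -60.   72. ] [479.5 -58.4  98. ] [480.6 -51.3 210. ]
white [293.8 256. ] [289 251   9  11  64] [444.5  54.3  72. ] [445.6  53.2  98. ] [450.3  48.2 210. ]
white [301.  255.3] [299 253   5   6  28] [446.3  37.5  72. ] [447.4  36.8  98. ] [451.9  33.6 210. ]
```

View pics/t1.png

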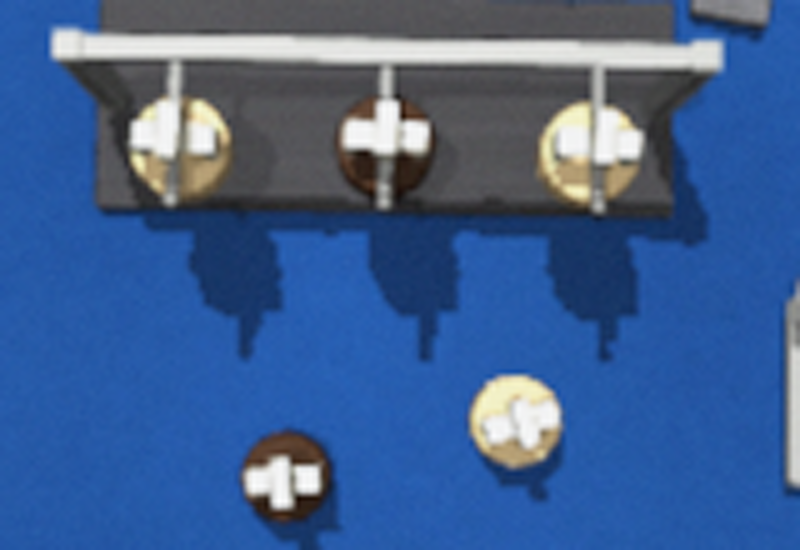

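Call:
{"fn": "play_rows", "kwargs": {
  "rows": [
    [[0.95,-0.83,0],[0,0,0.51]],
    [[0.95,-0.83,0],[0,0,0.51]],
    [[0.95,-0.83,0],[0,0,0.51]],
    [[0.95,-0.83,0],[0,0,0.51]],
    [[0.95,-0.83,0],[0,0,0.51]],
    [[0.92,-0.83,0],[0,0,0.51]],
    [[0,0,-0.95],[0,0,0]],
    [[0,0,-0.95],[0,0,0]],
    [[0,0,-0.95],[0,0,0]],
    [[0,0,-0.95],[0,0,0]],
    [[0,0,-0.8],[0,0,0]],
    [[0,0,0],[0,0,0]]
  ],
  "hand": -1
}}

```text
time: 4.8
tool_pos: [387.0, 327.7, 101.4]
tcp_rot: [-3.14, -0.003, 3.141]
contact_force: [0.3, 0.8, 0.2]
grip_width: 0.9
finger_force: 0.0
```

```bash
python3 - <<'E'
from h import *
T=cap("top");print(get_obs()["tool_pos"])
for n,rc,z in [("tabL",(273.6,183),217),("barL",(274.4,187.6),191),("barM",(317.3,187),191),("barR",(359.8,188.6),191),("tabM",(317.2,183.5),217),("tabR",(360.5,184),217),
 ("barC",(344.3,244.5),72),("tabC",(345,243),98),("barD",(296.6,256),72),("tabD",(296.5,255),98),("rackL",(253.5,169),192),("rackR",(382,171),192)]:
  print(n,onz(T,(rc[1],rc[0]),z))
hsv=cv2.cvtColor(T["frame"],cv2.COLOR_RGB2HSV)
E
```

```text
[387.72361264 328.20189629 102.60535281]
tabL [598.5  92.3 217. ]
barL [591.9  92.8 191. ]
barM [594.6   2.4 191. ]
barR [592.7 -87.1 191. ]
tabM [599.    2.9 217. ]
tabR [599.4 -85.9 217. ]
barC [473.2 -63.6  72. ]
tabC [477.  -63.5  98. ]
barD [444.6  47.8  72. ]
tabD [448.   47.1  98. ]
rackL [630.6 137.7 192. ]
rackR [ 630.7 -133.6  192. ]
```

Call:
{"fn": "play_rows", "kwargs": {
  "rows": [
    [[0,0,-0.7],[0,0,0]],
    [[0,0,-0.6],[0,0,0]],
    [[0,0,-0.4],[0,0,0]],
    [[0,0,-0.3],[0,0,0]],
    [[0,0,-0.2],[0,0,0]],
    [[0,0,0],[0,0,0]],
    [[0,0,0],[0,0,0]]
  ]
}}

```text
time: 5.72
tool_pos: [387.5, 328.9, 38.4]
tcp_rot: [3.141, -0.0, 3.141]
contact_force: [-4.9, -0.6, 6.8]
grip_width: 0.2
finger_force: 3.7
```

Call:
{"fn": "play_rows", "kwargs": {
  "rows": [
    [[0,0,-0.1],[0,0,0]],
    [[0,0,-0.1],[0,0,0]],
    [[0,0,0],[0,0,0]],
    [[0,0,0],[0,0,0]]
  ]
}}

```text
time: 6.22
tool_pos: [387.7, 329.0, 36.6]
tcp_rot: [3.14, 0.002, 3.141]
contact_force: [-16.7, -6.8, 48.7]
grip_width: 0.6
finger_force: 25.0
```

Call:
{"fn": "play_rows", "kwargs": {
  "rows": [
    [[0,0,0.5],[0,0,0]],
    [[0,0,1],[0,0,0]],
    [[0,0,1],[0,0,0]],
    [[0,0,1],[0,0,0]],
    [[0,0,1],[0,0,0]],
    [[0,0,1],[0,0,0]],
    [[0,0,1],[0,0,0]],
    [[0,0,0],[0,0,0]]
  ],
  "hand": -0.1
}}

```text
time: 7.22
tool_pos: [389.2, 329.2, 229.3]
tcp_rot: [3.138, 0.006, 3.141]
contact_force: [-0.6, 0.0, -0.8]
grip_width: 41.0
finger_force: 0.0
```

```bash
cat >> h.py <<'E'
from scipy.optimize import minimize
def box(x0,x1,y0,y1,z0,z1): return np.array([[x,y,z] for x in (x0,x1) for y in (y0,y1) for z in (z0,z1)],float)
PARTS=[box(-5,5,-17.5,17.5,66,72),box(-11,11,-4.5,4.5,72,98)]
def sil(c,x,y,z,yaw,up=4):
    m=np.zeros((400*up,640*up),np.uint8); co,s=np.cos(yaw),np.sin(yaw)
    for P in PARTS:
        Q=np.c_[co*P[:,0]-s*P[:,1]+x,s*P[:,0]+co*P[:,1]+y,P[:,2]+z]
        q=np.array([proj(c,p)[::-1] for p in Q]); 
        cv2.fillConvexPoly(m,cv2.convexHull(np.round((q+.5)*up).astype(np.int32)),1)
    return m
def fit(cams,x,y,z,yaw=0,r=40):
    up=4; data=[]
    for c in cams:
        a=c["frame"].astype(int); w=((a.min(2)>140)&(a.max(2)-a.min(2)<35)).astype(np.uint8)
        m0=cv2.dilate(sil(c,x,y,z,yaw),np.ones((r,r),np.uint8))
        data.append((c,cv2.resize(w,None,fx=up,fy=up,interpolation=0)*m0))
    def cost(v):
        return np.mean([1-((s:=sil(c,v[0],v[1],z,v[2]))&w).sum()/((s|w).sum()+1) for c,w in data])
    best=min((minimize(cost,[x+dx,y,yaw+dy],method="Nelder-Mead",options=dict(initial_simplex=np.array([x+dx,y,yaw+dy])+np.array([[0,0,0],[6,0,0],[0,6,0],[0,0,.25]]),maxiter=60)) for dy in (-.3,0,.3) for dx in (0,)),key=lambda r:r.fun)
    return best.x.round(2),round(best.fun,2)
E
python3 - <<'E'
from h import *
T=cap("top");S=cap("scene");save(S,"s1",s=1.25)
for n,x,y,z in [("C",474,-63,0),("D",446,47,0),("L",594,92,119),("M",594,2,119),("R",594,-87,119)]:
    print(n,fit([T],x,y,z),fit([S],x,y,z),fit([T,S],x,y,z))
E
```

```text
C (array([ 4.7457e+02, -6.2840e+01,  3.2000e-01]), np.float64(0.25)) (array([ 4.730e+02, -6.089e+01,  2.600e-01]), np.float64(0.5)) (array([ 4.7408e+02, -6.2130e+01,  2.5000e-01]), np.float64(0.4))
D (array([4.4534e+02, 4.9670e+01, 7.0000e-02]), np.float64(0.18)) (array([444.05,  50.03,   0.  ]), np.float64(0.33)) (array([4.449e+02, 4.958e+01, 2.000e-02]), np.float64(0.27))
L (array([ 5.948e+02,  9.435e+01, -4.000e-02]), np.float64(0.26)) (array([ 5.9207e+02,  9.5070e+01, -7.0000e-02]), np.float64(0.38)) (array([ 5.930e+02,  9.471e+01, -8.000e-02]), np.float64(0.37))
M (array([5.9694e+02, 3.2900e+00, 3.0000e-02]), np.float64(0.21)) (array([5.9501e+02, 5.0200e+00, 1.0000e-02]), np.float64(0.31)) (array([595.98,   4.87,  -0.  ]), np.float64(0.28))
R (array([ 5.9551e+02, -8.6480e+01, -5.0000e-02]), np.float64(0.22)) (array([ 5.9212e+02, -8.5280e+01, -4.0000e-02]), np.float64(0.38)) (array([ 5.9357e+02, -8.5680e+01, -5.0000e-02]), np.float64(0.35))
```

View pics/s1.png

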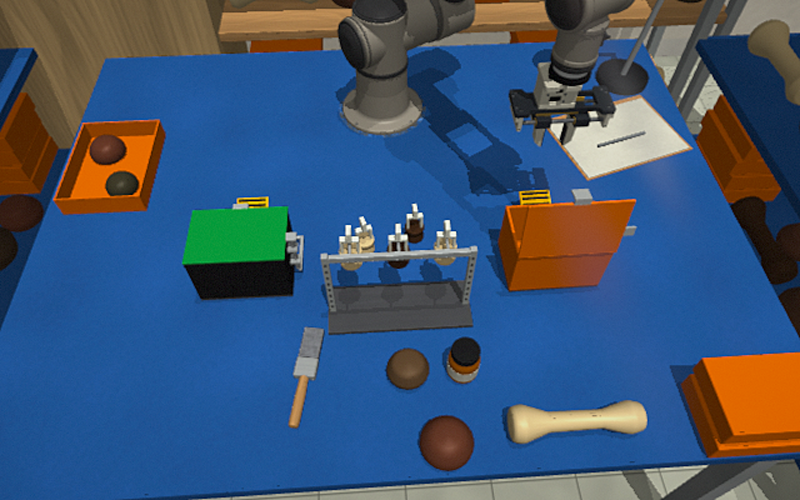

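Call:
{"fn": "play_rows", "kwargs": {
  "rows": [
    [[0.24,-0.95,0],[0,0,0.2]],
    [[0.24,-0.95,0],[0,0,0.2]],
    [[0.24,-0.95,0],[0,0,0.2]],
    [[0.24,-0.95,0],[0,0,0.2]],
    [[0.24,-0.95,0],[0,0,0.2]],
    [[0.24,-0.95,0],[0,0,0.2]],
    [[0.24,-0.95,0],[0,0,0.2]],
    [[0.24,-0.95,0],[0,0,0.2]],
    [[0.24,-0.95,0],[0,0,0.2]],
    [[0.24,-0.95,0],[0,0,0.2]],
    [[0.24,-0.95,0],[0,0,0]],
    [[0.2,-0.95,0],[0,0,0]]
  ]
}}

```text
time: 8.82
tool_pos: [472.7, -14.6, 224.7]
tcp_rot: [3.141, -0.002, -2.863]
contact_force: [0.5, 0.9, 0.1]
grip_width: 41.7
finger_force: 0.0
```

Call:
{"fn": "play_rows", "kwargs": {
  "rows": [
    [[0,-0.9,0],[0,0,0]],
    [[0,-0.73,-0.5],[0,0,0]],
    [[0,0,-1],[0,0,0]],
    [[0,0,-1],[0,0,0]],
    [[0,0,0],[0,0,0]],
    [[0,0,0],[0,0,0]]
  ]
}}

```text
time: 9.57
tool_pos: [473.4, -62.6, 151.3]
tcp_rot: [-3.141, 0.0, -2.863]
contact_force: [0.5, -0.0, -0.0]
grip_width: 41.5
finger_force: 0.0
```

```bash
python3 - <<'E'
from h import *
S=cap("scene");print(fit([S],474,-62,0,.28)); T=cap("top"); save(S,"s2",(120,230,240,400),5)
E
```

```text
(array([ 4.7258e+02, -6.0740e+01,  2.2000e-01]), np.float64(0.54))
```

View pics/s2.png

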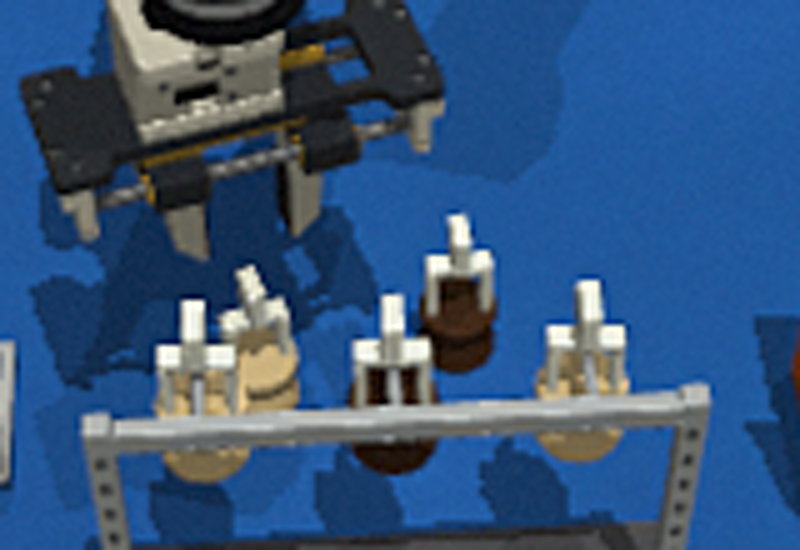

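The gripper, open, stands above pale_c, whose tab is at crop (250,285) and unmoved. Descend to grasp.

Call:
{"fn": "play_rows", "kwargs": {
  "rows": [
    [[0,0,-0.9],[0,0,0]],
    [[0,0,-0.7],[0,0,0]],
    [[0,0,-0.43],[0,0,0]],
    [[0,0,0],[0,0,0]],
    [[0,0,0],[0,0,0]]
  ]
}}

```text
time: 10.3
tool_pos: [473.7, -62.8, 90.7]
tcp_rot: [-3.141, 0.001, -2.863]
contact_force: [0.5, 0.1, -0.7]
grip_width: 41.3
finger_force: 0.0
```

Call:
{"fn": "play_rows", "kwargs": {
  "rows": [
    [[0,0,0],[0,0,0]],
    [[0,0,0],[0,0,0]],
    [[0,0,0],[0,0,0]],
    [[0,0,0],[0,0,0]],
    [[0,0,0],[0,0,0]],
    [[0,0,0],[0,0,0]]
  ],
  "hand": -1
}}

```text
time: 11.05
tool_pos: [473.0, -62.6, 89.7]
tcp_rot: [3.141, -0.0, -2.863]
contact_force: [-0.5, 0.3, -0.2]
grip_width: 9.0
finger_force: 30.0
```

Call:
{"fn": "play_rows", "kwargs": {
  "rows": [
    [[0,0,0.5],[0,0,0]],
    [[0,0,1],[0,0,0]],
    [[0,0,1],[0,0,0]],
    [[0,0,1],[0,0,0]],
    [[0,0,1],[0,0,-0.4]],
    [[0,0.9,0.5],[0,0,-0.4]],
    [[0,1,0],[0,0,-0.4]],
    [[0,1,0],[0,0,-0.4]],
    [[0,1,0],[0,0,-0.4]],
    [[0,1,0],[0,0,0]],
    [[0,1,0],[0,0,0]],
    [[0,1,0],[0,0,0]]
  ]
}}

```text
time: 12.55
tool_pos: [472.8, 145.4, 239.6]
tcp_rot: [-3.142, -0.0, 3.141]
contact_force: [-0.6, -0.3, -0.9]
grip_width: 8.9
finger_force: 30.0
```

Call:
{"fn": "play_rows", "kwargs": {
  "rows": [
    [[0,1,0],[0,0,0]],
    [[0,1,0],[0,0,0]],
    [[0,1,0],[0,0,0]],
    [[0.2,1,0],[0,0,0]],
    [[0.3,1,0],[0,0,0]],
    [[0.3,1,0],[0,0,0]],
    [[0.3,1,0],[0,0,0]],
    [[0.3,0.8,0],[0,0,0]],
    [[0.3,0,0],[0,0,0]],
    [[0,0,0],[0,0,0]],
    [[0,0,0],[0,0,0]]
  ]
}}

```text
time: 13.92
tool_pos: [524.0, 377.4, 239.8]
tcp_rot: [-3.141, -0.0, 3.14]
contact_force: [0.3, -1.2, -1.8]
grip_width: 8.6
finger_force: 30.0
```

Call:
{"fn": "play_rows", "kwargs": {
  "rows": [
    [[0,0.07,-0.8],[0,0,0]],
    [[0,0,-0.9],[0,0,0]],
    [[0,0,-0.9],[0,0,0]],
    [[0,0,-0.8],[0,0,0]],
    [[0,0,-0.6],[0,0,0]],
    [[0,0,-0.5],[0,0,0]],
    [[0,0,0],[0,0,0]],
    [[0,0,0],[0,0,0]]
  ]
}}

```text
time: 14.92
tool_pos: [524.5, 380.6, 105.7]
tcp_rot: [3.141, 0.001, 3.141]
contact_force: [0.6, 0.5, -1.0]
grip_width: 8.5
finger_force: 30.0
```

Call:
{"fn": "play_rows", "kwargs": {
  "rows": [
    [[0,0,0],[0,0,0]],
    [[0,0,0],[0,0,0]],
    [[0,0,0],[0,0,0]],
    [[0,0,0],[0,0,0]]
  ],
  "hand": -0.45
}}

```text
time: 15.42
tool_pos: [524.1, 380.6, 105.0]
tcp_rot: [3.141, 0.0, 3.141]
contact_force: [-0.3, -0.7, -0.3]
grip_width: 24.7
finger_force: 0.0
```

Call:
{"fn": "play_rows", "kwargs": {
  "rows": [
    [[0,0,0.6],[0,0,0]],
    [[0,0,1],[0,0,0]],
    [[0,0,1],[0,0,0]],
    [[0,0,1],[0,0,0]],
    [[0,0,1],[0,0,0]],
    [[0,-0.8,0.7],[0,0,0]],
    [[0,-1,0],[0,0,0]],
    [[0,-1,0],[0,0,0]],
    [[0,-1,0],[0,0,0]],
    [[0,-1,0],[0,0,0]],
    [[0,-1,0],[0,0,0]],
    [[0,-1,0],[0,0,0]]
  ]
}}

```text
time: 16.92
tool_pos: [524.2, 175.6, 265.4]
tcp_rot: [3.141, 0.002, 3.141]
contact_force: [0.9, -0.5, 0.3]
grip_width: 25.2
finger_force: 0.0
```

Call:
{"fn": "play_rows", "kwargs": {
  "rows": [
    [[0,-1,0],[0,0,0]],
    [[0,-1,0],[0,0,0]],
    [[0.7,-0.75,0],[0,0,0]],
    [[0.9,0,0],[0,0,0]],
    [[0.72,0,0],[0,0,0]],
    [[0,0,0],[0,0,0]],
    [[0,0,0],[0,0,0]]
  ],
  "hand": -0.1
}}

```text
time: 17.8
tool_pos: [593.0, 94.1, 264.4]
tcp_rot: [3.141, -0.0, 3.141]
contact_force: [-0.0, 0.2, -0.8]
grip_width: 41.7
finger_force: 0.0
```

```bash
python3 - <<'E'
from h import *
S=cap("scene"); T=cap("top"); save(S,"s3",(90,250,240,520),2.8)
print(get_obs()["tool_pos"])
for n,x,y,z in [("L",594,94,119),("D",445,50,0)]: print(n,fit([S],x,y,z))
E
```

```text
[592.9839942   94.21355835 264.44407025]
L (array([ 5.9223e+02,  9.5370e+01, -1.0000e-01]), np.float64(0.45))
D (array([ 4.45e+02,  5.00e+01, -3.00e-01]), np.float64(1.0))
```

View pics/s3.png

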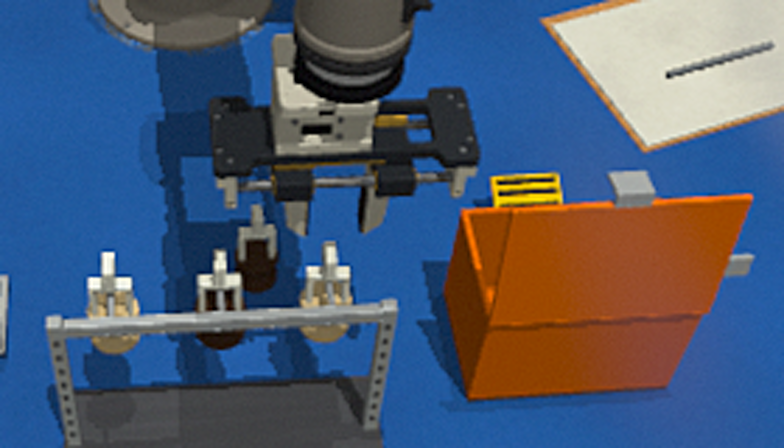

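The fingers straddle the left vertebra's tab at crop (330,255), and dark_b is only in shadow. Lower and grip.

Call:
{"fn": "play_rows", "kwargs": {
  "rows": [
    [[0,0,-0.8],[0,0,0]],
    [[0,0,-0.7],[0,0,0]],
    [[0,0,-0.35],[0,0,0]],
    [[0,0,0],[0,0,0]],
    [[0,0,0],[0,0,0]]
  ]
}}

```text
time: 18.52
tool_pos: [594.1, 94.1, 209.4]
tcp_rot: [3.141, 0.002, 3.141]
contact_force: [0.8, 0.1, 0.5]
grip_width: 41.3
finger_force: 0.0
```

Call:
{"fn": "play_rows", "kwargs": {
  "rows": [
    [[0,0,0],[0,0,0]],
    [[0,0,0],[0,0,0]],
    [[0,0,0],[0,0,0]],
    [[0,0,0],[0,0,0]],
    [[0,0,0],[0,0,0]],
    [[0,0,0],[0,0,0]]
  ],
  "hand": -1
}}

```text
time: 19.27
tool_pos: [593.7, 94.0, 208.5]
tcp_rot: [3.141, 0.0, 3.141]
contact_force: [-0.0, 0.3, 2.0]
grip_width: 8.6
finger_force: 30.0
```

Call:
{"fn": "play_rows", "kwargs": {
  "rows": [
    [[0,0,0.27],[0,0,0]],
    [[0,0,0.27],[0,0,0]],
    [[0,0,0],[0,0,0]],
    [[0,0,0],[0,0,0]],
    [[-0.4,0,0],[0,0,0]],
    [[-0.7,0,0],[0,0,0]],
    [[-0.7,0,0],[0,0,0]],
    [[-0.7,0,0],[0,0,0]],
    [[-0.7,0,0],[0,0,0]],
    [[0,0,0],[0,0,0]],
    [[0,0,0],[0,0,0]]
  ]
}}

```text
time: 20.65
tool_pos: [498.1, 94.0, 224.7]
tcp_rot: [3.141, 0.001, 3.141]
contact_force: [-0.4, 0.1, -1.0]
grip_width: 9.0
finger_force: 30.0
```

Call:
{"fn": "play_rows", "kwargs": {
  "rows": [
    [[0,0.5,0.7],[0,0,0]],
    [[0,1,0],[0,0,0]],
    [[0,1,0],[0,0,0]],
    [[0,1,0],[0,0,0]],
    [[0.3,1,0],[0,0,0]],
    [[0.3,1,0],[0,0,0]],
    [[0.3,1,0],[0,0,0]],
    [[0,1,0],[0,0,0]],
    [[0,0.33,0],[0,0,0]],
    [[0,0,0],[0,0,0]],
    [[0,0,0],[0,0,0]]
  ]
}}

```text
time: 22.02
tool_pos: [524.9, 327.9, 245.5]
tcp_rot: [-3.141, -0.0, 3.14]
contact_force: [-0.3, 0.4, -1.3]
grip_width: 8.8
finger_force: 30.0
```

Call:
{"fn": "play_rows", "kwargs": {
  "rows": [
    [[0,0,-0.9],[0,0,0]],
    [[0,0,-0.9],[0,0,0]],
    [[0,0,-0.9],[0,0,0]],
    [[0,0,-0.8],[0,0,0]],
    [[0,0,-0.6],[0,0,0]],
    [[0,0,-0.6],[0,0,0]],
    [[0,0,0],[0,0,0]],
    [[0,0,0],[0,0,0]]
  ]
}}

```text
time: 23.02
tool_pos: [525.3, 328.6, 105.5]
tcp_rot: [3.141, 0.001, 3.14]
contact_force: [-0.6, -0.1, -1.4]
grip_width: 8.9
finger_force: 30.0
```

Release, then rise and go to the right-hand hook.

Call:
{"fn": "play_rows", "kwargs": {
  "rows": [
    [[0,0,0],[0,0,0]],
    [[0,0,0],[0,0,0]],
    [[0,0,0],[0,0,0]],
    [[0,0,0.6],[0,0,0]],
    [[0,0,1],[0,0,0]],
    [[0,0,1],[0,0,0]],
    [[0,0,1],[0,0,0]],
    [[0,0,1],[0,0,0]],
    [[0,-0.8,0.7],[0,0,0]],
    [[0,-1,0],[0,0,0]],
    [[0,-1,0],[0,0,0]],
    [[0,-1,0],[0,0,0]]
  ],
  "hand": -0.45
}}

```text
time: 24.52
tool_pos: [524.3, 212.7, 263.5]
tcp_rot: [-3.141, -0.001, 3.141]
contact_force: [-0.7, 0.8, 0.1]
grip_width: 25.1
finger_force: 0.0
```

Call:
{"fn": "play_rows", "kwargs": {
  "rows": [
    [[0,-1,0],[0,0,0]],
    [[0,-1,0],[0,0,0]],
    [[0,-1,0],[0,0,0]],
    [[0,-1,0],[0,0,0]],
    [[0,-1,0],[0,0,0]],
    [[0,-1,0],[0,0,0]],
    [[0,-1,0],[0,0,0]],
    [[0,-1,0],[0,0,0]],
    [[0,-1,0],[0,0,0]],
    [[0,-1,0],[0,0,0]],
    [[0,0,0],[0,0,0]],
    [[0,0,0],[0,0,0]]
  ],
  "hand": -0.1
}}

```text
time: 26.02
tool_pos: [524.1, -85.0, 263.5]
tcp_rot: [3.141, -0.0, 3.14]
contact_force: [-0.5, 0.4, -0.1]
grip_width: 41.7
finger_force: 0.0
```

```bash
python3 - <<'E'
from h import *
T=cap("top"); S=cap("scene"); save(S,"s4",(90,250,240,520),2.8)
print(get_obs()["tool_pos"])
for n,x,y,z in [("R",594,-86,119),("D",445,50,0)]: print(n,fit([S],x,y,z),fit([T],x,y,z))
E
```

```text
[524.42006987 -84.41053748 263.56118198]
R (array([ 5.9214e+02, -8.5430e+01, -4.0000e-02]), np.float64(0.35)) (array([592.97, -75.7 ,   1.18]), np.float64(0.56))
D (array([444.  ,  50.09,  -0.  ]), np.float64(0.31)) (array([4.4582e+02, 4.9570e+01, 7.0000e-02]), np.float64(0.19))
```

View pics/s4.png

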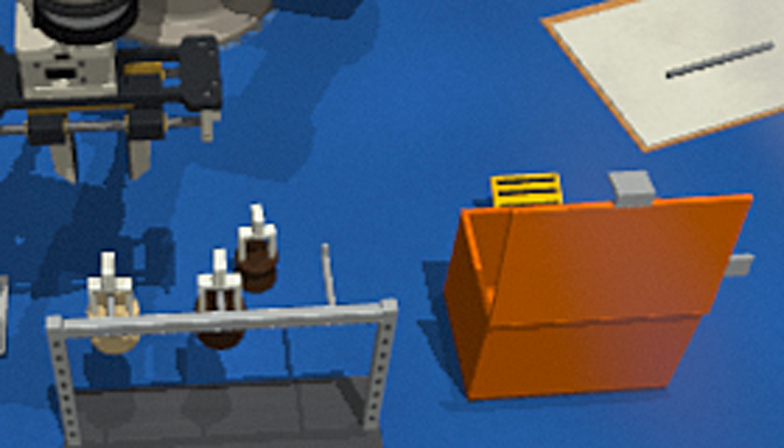

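The left hook (crop 328,275) is empty, and the right pale one hangs at crop (108,290). Move over it and grip.

Call:
{"fn": "play_rows", "kwargs": {
  "rows": [
    [[0.7,-0.05,0],[0,0,0]],
    [[0.9,0,0],[0,0,0]],
    [[0.7,0,0],[0,0,0]],
    [[0,0,0],[0,0,0]],
    [[0,0,0],[0,0,0]],
    [[0,0,-0.8],[0,0,0]],
    [[0,0,-0.7],[0,0,0]],
    [[0,0,-0.33],[0,0,0]],
    [[0,0,0],[0,0,0]],
    [[0,0,0],[0,0,0]]
  ]
}}

```text
time: 27.38
tool_pos: [594.0, -86.7, 209.7]
tcp_rot: [-3.141, 0.002, 3.141]
contact_force: [-0.1, -0.3, -0.6]
grip_width: 41.1
finger_force: 0.0
```

Call:
{"fn": "play_rows", "kwargs": {
  "rows": [
    [[0,0,0],[0,0,0]],
    [[0,0,0],[0,0,0]],
    [[0,0,0],[0,0,0]],
    [[0,0,0],[0,0,0]],
    [[0,0,0],[0,0,0]],
    [[0,0,0],[0,0,0]]
  ],
  "hand": -1
}}

```text
time: 28.12
tool_pos: [593.8, -86.5, 208.8]
tcp_rot: [3.141, 0.0, 3.141]
contact_force: [-0.7, 0.3, 1.2]
grip_width: 8.9
finger_force: 30.0
```

Call:
{"fn": "play_rows", "kwargs": {
  "rows": [
    [[0,0,0.27],[0,0,0]],
    [[0,0,0.27],[0,0,0]],
    [[0,0,0],[0,0,0]],
    [[0,0,0],[0,0,0]]
  ]
}}

```text
time: 28.62
tool_pos: [593.6, -86.6, 224.8]
tcp_rot: [3.142, -0.0, 3.141]
contact_force: [0.2, 0.6, -1.8]
grip_width: 8.9
finger_force: 30.0
```

Call:
{"fn": "play_rows", "kwargs": {
  "rows": [
    [[-0.4,0,0],[0,0,0]],
    [[-0.7,0,0],[0,0,0]],
    [[-0.7,0,0],[0,0,0]],
    [[-0.7,0,0],[0,0,0]],
    [[-0.7,0,0],[0,0,0]],
    [[0,0,0],[0,0,0]],
    [[0,0.5,0.7],[0,0,0]],
    [[0,1,0],[0,0,0]],
    [[0,1,0],[0,0,0]],
    [[0,1,0],[0,0,0]],
    [[0,1,0],[0,0,0]],
    [[0,1,0],[0,0,0]]
  ]
}}

```text
time: 30.12
tool_pos: [498.0, 79.5, 245.8]
tcp_rot: [3.141, 0.0, 3.141]
contact_force: [0.3, -0.2, -1.6]
grip_width: 8.7
finger_force: 30.0
```

Call:
{"fn": "play_rows", "kwargs": {
  "rows": [
    [[0,1,0],[0,0,0]],
    [[0,1,0],[0,0,0]],
    [[0,1,0],[0,0,0]],
    [[0,1,0],[0,0,0]],
    [[0.3,1,0],[0,0,0]],
    [[0.3,1,0],[0,0,0]],
    [[0.3,0.7,0],[0,0,0]],
    [[0,0,0],[0,0,0]],
    [[0,0,0],[0,0,0]]
  ]
}}

```text
time: 31.25
tool_pos: [524.5, 278.9, 245.5]
tcp_rot: [-3.141, -0.001, 3.141]
contact_force: [0.0, 0.3, -1.3]
grip_width: 8.6
finger_force: 30.0
```

Call:
{"fn": "play_rows", "kwargs": {
  "rows": [
    [[0,0,-0.9],[0,0,0]],
    [[0,0,-0.9],[0,0,0]],
    [[0,0,-0.9],[0,0,0]],
    [[0,0,-0.8],[0,0,0]],
    [[0,0,-0.6],[0,0,0]],
    [[0,0,-0.6],[0,0,0]],
    [[0,0,0],[0,0,0]],
    [[0,0,0],[0,0,0]]
  ]
}}

```text
time: 32.25
tool_pos: [525.1, 279.1, 105.8]
tcp_rot: [3.141, 0.001, 3.14]
contact_force: [-0.4, 0.8, -0.6]
grip_width: 8.7
finger_force: 30.0
```

Call:
{"fn": "play_rows", "kwargs": {
  "rows": [
    [[0,0,0],[0,0,0]],
    [[0,0,0],[0,0,0]],
    [[0,0,0],[0,0,0]],
    [[0,0,0.6],[0,0,0]],
    [[0,0,1],[0,0,0]],
    [[0,0,1],[0,0,0]],
    [[0,0,1],[0,0,0]],
    [[0,0,1],[0,0,0]],
    [[0,0,1],[0,0,0]],
    [[-0.8,-0.3,1],[0,0,0]],
    [[-1,0,0.6],[0,0,0]],
    [[-1,0,0],[0,0,0]]
  ],
  "hand": -0.45
}}

```text
time: 33.75
tool_pos: [440.4, 270.5, 322.6]
tcp_rot: [3.14, 0.003, 3.141]
contact_force: [-0.2, 0.2, -0.2]
grip_width: 25.5
finger_force: 0.0
```

```bash
python3 - <<'E'
from h import *
T=cap("top"); S=cap("scene"); save(T,"t2",(150,300,100,300),4)
print(get_obs()["tool_pos"])
for y in (279,329,380): print(fit([T],525,y,11))
for q in ("orange_lid_edge","orange_lid_hinge"):
  a=pinpoint(q,"scene");b=pinpoint(q,"top");print(q,a[:1],b[:1],a and b and tri(S,a[0]["at"],T,b[0]["at"]))
E
```

```text
[438.53260138 270.62685805 322.02713218]
(array([5.2559e+02, 2.7859e+02, 4.0000e-02]), np.float64(0.33))
(array([ 5.2621e+02,  3.2858e+02, -3.0000e-02]), np.float64(0.36))
(array([5.2734e+02, 3.7954e+02, 1.0000e-02]), np.float64(0.41))
orange_lid_edge [{'at': [164.5, 464.8], 'p': 0.77}] [{'at': [177.8, 148.5], 'p': 0.95}] (array([599.6, 331.2, 258.3]), np.float64(5.0))
orange_lid_hinge [{'at': [196.5, 451.3], 'p': 0.93}] [] []
```

View pics/t2.png

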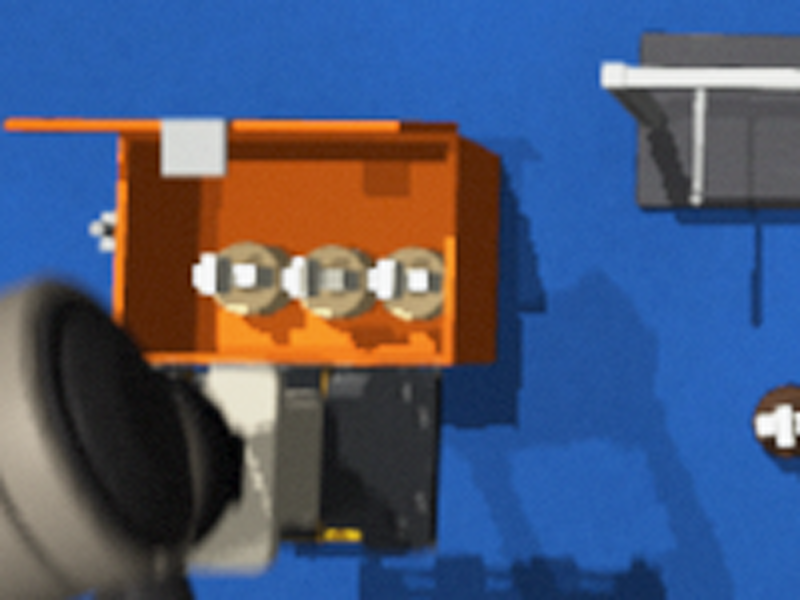

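All three pale vertebrae stand in the box (crop x≈245, 335 and 415, row 280), and the lid is fully open. I'll go round behind the lid.

Call:
{"fn": "play_rows", "kwargs": {
  "rows": [
    [[0.93,0.26,0],[0,0,0]],
    [[0.93,0.26,0],[0,0,0]],
    [[0.93,0.26,0],[0,0,0]],
    [[0.93,0.26,0],[0,0,0]],
    [[0.93,0.26,0],[0,0,0]],
    [[0.93,0.26,0],[0,0,0]],
    [[0.97,0.26,0],[0,0,0]],
    [[0,0,0],[0,0,0]],
    [[0,0,0],[0,0,0]]
  ],
  "hand": -1
}}

```text
time: 35.17
tool_pos: [637.0, 324.7, 320.0]
tcp_rot: [-3.141, -0.001, 3.141]
contact_force: [-0.3, -0.6, -0.0]
grip_width: 0.4
finger_force: 0.0
```

Call:
{"fn": "play_rows", "kwargs": {
  "rows": [
    [[0,0,-0.9],[0,0,0]],
    [[0,0,-0.8],[0,0,0]],
    [[0,0,-0.47],[0,0,0]],
    [[0,0,0],[0,0,0]],
    [[0,0,0],[0,0,0]],
    [[-0.5,0,0],[0,0,0]],
    [[-0.5,0,0],[0,0,0]],
    [[-0.5,0,-0.1],[0,0,0]],
    [[-0.5,0,-0.1],[0,0,0]],
    [[-0.35,0,-0.15],[0,0,0]],
    [[-0.35,0,-0.15],[0,0,0]],
    [[0,0,0],[0,0,0]]
  ]
}}

```text
time: 36.67
tool_pos: [556.4, 325.1, 242.1]
tcp_rot: [3.141, 0.002, 3.141]
contact_force: [0.8, -0.7, 2.1]
grip_width: 0.6
finger_force: 0.6
```

Call:
{"fn": "play_rows", "kwargs": {
  "rows": [
    [[-0.3,0,-0.25],[0,0,0]],
    [[-0.3,0,-0.25],[0,0,0]],
    [[-0.25,0,-0.28],[0,0,0]],
    [[-0.25,0,-0.28],[0,0,0]],
    [[-0.2,0,-0.33],[0,0,0]],
    [[-0.2,0,-0.33],[0,0,0]],
    [[-0.12,0,-0.35],[0,0,0]],
    [[-0.12,0,-0.35],[0,0,0]],
    [[-0.06,0,-0.3],[0,0,0]],
    [[-0.06,0,-0.3],[0,0,0]],
    [[0,0,0],[0,0,0]],
    [[0,0,0],[0,0,0]]
  ]
}}

```text
time: 38.17
tool_pos: [500.2, 325.0, 149.8]
tcp_rot: [-3.142, -0.001, 3.141]
contact_force: [-0.2, -0.5, 0.6]
grip_width: 0.0
finger_force: 0.0
```

Call:
{"fn": "play_rows", "kwargs": {
  "rows": [
    [[-0.3,0,-0.1],[0,0,0]],
    [[0,0,-0.1],[0,0,0]],
    [[0,0,-0.07],[0,0,0]],
    [[0,0,0],[0,0,0]],
    [[0,0,0],[0,0,0]]
  ]
}}

```text
time: 38.8
tool_pos: [490.7, 325.2, 146.3]
tcp_rot: [3.14, 0.002, 3.142]
contact_force: [-10.6, -5.2, 27.9]
grip_width: 0.9
finger_force: 13.8
```

Call:
{"fn": "play_rows", "kwargs": {
  "rows": [
    [[0,0,0],[0,0,0]],
    [[0,0,0.5],[0,0,0]],
    [[0,0,1],[0,0,0]],
    [[-0.5,-0.5,1],[0,0,0]],
    [[-0.8,-1,0.8],[0,0,0]],
    [[-0.8,-1,0],[0,0,0]],
    [[-0.8,-1,0],[0,0,0]],
    [[-0.8,-1,0],[0,0,0]],
    [[-0.3,-1,0],[0,0,0]],
    [[0,-1,0],[0,0,0]],
    [[0,-1,0],[0,0,0]],
    [[0,-1,0],[0,0,0]]
  ]
}}

```text
time: 40.3
tool_pos: [371.0, 69.2, 241.1]
tcp_rot: [3.141, 0.0, 3.141]
contact_force: [0.3, -0.2, 0.3]
grip_width: 0.5
finger_force: 0.0
```

```bash
python3 - <<'E'
from h import *
T=cap("top"); S=cap("scene"); save(S,"s5",s=1.25)
print(get_obs()["tool_pos"])
print("D",fit([S],445,50,0),fit([T],445,50,0),"M",fit([T],596,4,119),fit([S],596,4,119))
E
```

```text
[371.12277172  68.3643809  241.08041677]
D (array([ 4.4363e+02,  5.0190e+01, -2.0000e-02]), np.float64(0.3)) (array([4.4583e+02, 4.9690e+01, 1.0000e-01]), np.float64(0.17)) M (array([596.53,   3.82,   0.  ]), np.float64(0.18)) (array([ 5.9533e+02,  5.4400e+00, -8.0000e-02]), np.float64(0.32))
```

View pics/s5.png

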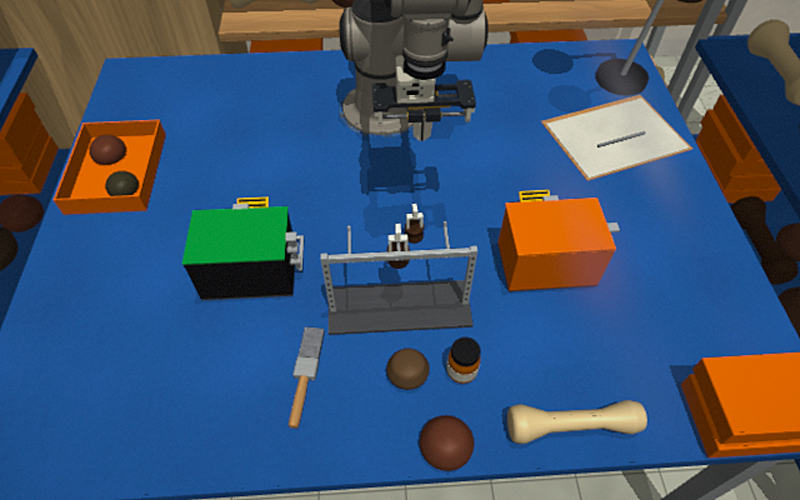

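The orange lid is shut flat at (556,245). Next is the black treadle.

Call:
{"fn": "play_rows", "kwargs": {
  "rows": [
    [[0,-1,0],[0,0,0]],
    [[0,-1,0],[0,0,0]],
    [[0,-1,0],[0,0,0]],
    [[0,-1,0],[0,0,0]],
    [[0,-1,0],[0,0,0]],
    [[0,-1,0],[0,0,0]],
    [[0,-1,0],[0,0,0]],
    [[0,-1,0],[0,0,0]],
    [[0,-1,0],[0,0,0]],
    [[0,-1,0],[0,0,0]],
    [[0,-1,0],[0,0,0]],
    [[0,-1,0],[0,0,0]]
  ]
}}

```text
time: 41.9
tool_pos: [371.8, -290.2, 241.0]
tcp_rot: [3.141, 0.0, 3.141]
contact_force: [-0.3, -0.1, 0.1]
grip_width: 0.3
finger_force: 0.0
```

Call:
{"fn": "play_rows", "kwargs": {
  "rows": [
    [[-0.05,-0.6,-0.5],[0,0,0]],
    [[0,0,-1],[0,0,0]],
    [[0,0,-1],[0,0,0]],
    [[0,0,-1],[0,0,0]],
    [[0,0,-0.8],[0,0,0]],
    [[0,0,-0.6],[0,0,0]],
    [[0,0,-0.5],[0,0,0]],
    [[0,0,-0.5],[0,0,0]],
    [[0,0,-0.4],[0,0,0]],
    [[0,0,-0.4],[0,0,0]],
    [[0,0,0],[0,0,0]],
    [[0,0,0],[0,0,0]]
  ]
}}

```text
time: 43.4
tool_pos: [369.1, -306.9, 39.7]
tcp_rot: [3.14, -0.002, 3.142]
contact_force: [-4.4, -0.3, 7.4]
grip_width: 0.9
finger_force: 3.5
```

Call:
{"fn": "play_rows", "kwargs": {
  "rows": [
    [[0,0,-0.1],[0,0,0]],
    [[0,0,-0.13],[0,0,0]],
    [[0,0,0],[0,0,0]],
    [[0,0,0],[0,0,0]]
  ]
}}

```text
time: 43.9
tool_pos: [369.1, -307.0, 36.6]
tcp_rot: [-3.141, -0.001, -3.141]
contact_force: [-14.8, 8.7, 49.4]
grip_width: 0.4
finger_force: 24.9
```

Call:
{"fn": "play_rows", "kwargs": {
  "rows": [
    [[0,0,0.5],[0,0,0]],
    [[0,0,1],[0,0,0]],
    [[0,0,1],[0,0,0]],
    [[0,0,1],[0,0,0]],
    [[0,0,1],[0,0,0]],
    [[0,1,1],[0,0,0]],
    [[0,1,0.5],[0,0,0]],
    [[0.3,1,0],[0,0,0]],
    [[0.3,1,0],[0,0,0]],
    [[0.3,1,0],[0,0,0]],
    [[0.3,1,0],[0,0,0]],
    [[0.3,1,0],[0,0,0]]
  ],
  "hand": -0.1
}}

```text
time: 45.4
tool_pos: [414.7, -96.1, 212.4]
tcp_rot: [3.141, -0.001, 3.141]
contact_force: [0.3, -0.1, 1.0]
grip_width: 41.3
finger_force: 0.0
```

Call:
{"fn": "play_rows", "kwargs": {
  "rows": [
    [[0.3,1,0],[0,0,0]],
    [[0.3,1,0],[0,0,0]],
    [[0.3,1,0],[0,0,0]],
    [[0.1,1,0],[0,0,0]],
    [[0,0.9,0],[0,0,0]],
    [[0,0,-1],[0,0,0]],
    [[0,0,-1],[0,0,0]],
    [[0,0,0],[0,0,0]],
    [[0,0,0],[0,0,0]]
  ]
}}

```text
time: 46.52
tool_pos: [445.1, 49.3, 153.7]
tcp_rot: [3.141, 0.001, 3.141]
contact_force: [0.4, -1.0, -0.2]
grip_width: 41.3
finger_force: 0.0
```

```bash
python3 - <<'E'
from h import *
T=cap("top"); S=cap("scene"); save(S,"s6",s=1.25)
print(get_obs()["tool_pos"])
print("D",fit([S],445,50,0))
E
```

```text
[445.55672872  49.05737241 154.19070622]
D (array([ 4.4345e+02,  5.0220e+01, -3.0000e-02]), np.float64(0.4))
```

View pics/s6.png

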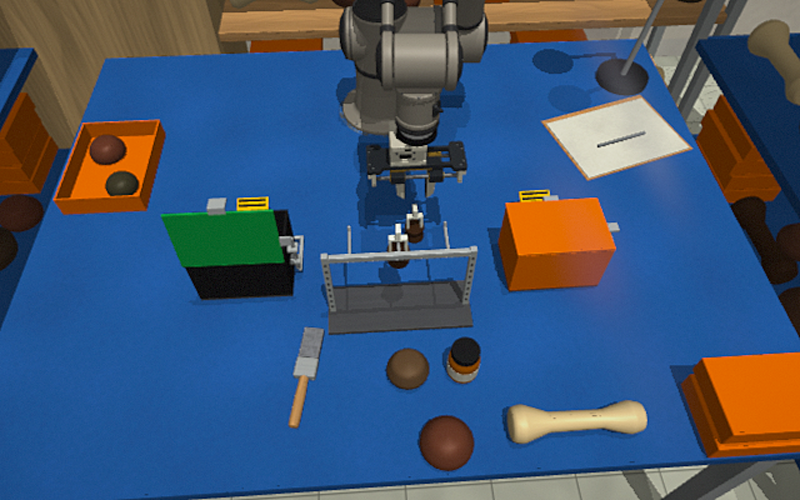

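The green lid is open (around 225,235) and dark_b is unmoved under the gripper. Grasp it.

Call:
{"fn": "play_rows", "kwargs": {
  "rows": [
    [[0,0,-0.9],[0,0,0]],
    [[0,0,-0.8],[0,0,0]],
    [[0,0,-0.43],[0,0,0]],
    [[0,0,0],[0,0,0]],
    [[0,0,0],[0,0,0]]
  ]
}}

```text
time: 47.25
tool_pos: [445.6, 49.0, 90.1]
tcp_rot: [3.142, 0.002, 3.141]
contact_force: [0.6, 0.5, 0.2]
grip_width: 41.5
finger_force: 0.0
```

Call:
{"fn": "play_rows", "kwargs": {
  "rows": [
    [[0,0,0],[0,0,0]],
    [[0,0,0],[0,0,0]],
    [[0,0,0],[0,0,0]],
    [[0,0,0],[0,0,0]],
    [[0,0,0],[0,0,0]],
    [[0,0,0],[0,0,0]]
  ],
  "hand": -1
}}

```text
time: 48.0
tool_pos: [444.9, 49.0, 89.2]
tcp_rot: [3.141, 0.0, 3.141]
contact_force: [0.6, 0.6, 0.4]
grip_width: 8.4
finger_force: 30.0
```

Call:
{"fn": "play_rows", "kwargs": {
  "rows": [
    [[0,0,0.5],[0,0,0]],
    [[0,0,1],[0,0,0]],
    [[0,0,1],[0,0,0]],
    [[0,0,1],[0,0,0]],
    [[0,0,1],[0,0,0]],
    [[0,-0.9,0.6],[0,0,0]],
    [[0,-1,0],[0,0,0]],
    [[0,-1,0],[0,0,0]],
    [[0,-1,0],[0,0,0]],
    [[0,-1,0],[0,0,0]],
    [[0,-1,0],[0,0,0]],
    [[0,-1,0],[0,0,0]]
  ]
}}

```text
time: 49.5
tool_pos: [444.5, -158.9, 241.9]
tcp_rot: [3.141, -0.001, 3.141]
contact_force: [-0.0, -0.4, -2.5]
grip_width: 8.3
finger_force: 30.0
```

Call:
{"fn": "play_rows", "kwargs": {
  "rows": [
    [[0.3,-1,0],[0,0,0]],
    [[0.3,-1,0],[0,0,0]],
    [[0.3,-1,0],[0,0,0]],
    [[0.3,-1,0],[0,0,0]],
    [[0.4,-1,0],[0,0,0]],
    [[0.4,-1,0],[0,0,0]],
    [[0,-0.2,0],[0,0,0]],
    [[0,0,0],[0,0,0]],
    [[0,0,0],[0,0,0]]
  ]
}}

```text
time: 50.62
tool_pos: [504.6, -343.0, 242.3]
tcp_rot: [3.141, -0.0, -3.142]
contact_force: [0.9, 0.3, -0.9]
grip_width: 8.5
finger_force: 30.0
```

Call:
{"fn": "play_rows", "kwargs": {
  "rows": [
    [[0,0,-0.9],[0,0,0]],
    [[0,0,-0.9],[0,0,0]],
    [[0,0,-0.9],[0,0,0]],
    [[0,0,-0.8],[0,0,0]],
    [[0,0,-0.6],[0,0,0]],
    [[0,0,-0.45],[0,0,0]],
    [[0,0,0],[0,0,0]],
    [[0,0,0],[0,0,0]]
  ]
}}

```text
time: 51.62
tool_pos: [505.3, -344.1, 106.6]
tcp_rot: [-3.141, 0.001, 3.141]
contact_force: [-0.3, -0.1, -1.6]
grip_width: 8.6
finger_force: 30.0
```

Call:
{"fn": "play_rows", "kwargs": {
  "rows": [
    [[0,0,-0.05],[0,0,0]],
    [[0,0,0],[0,0,0]],
    [[0,0,0],[0,0,0]],
    [[0,0,0.6],[0,0,0]],
    [[0,0,1],[0,0,0]],
    [[0,0,1],[0,0,0]],
    [[0,0,1],[0,0,0]],
    [[0,0,1],[0,0,0]],
    [[0,0.8,0.7],[0,0,0]],
    [[0,1,0],[0,0,0]],
    [[0,1,0],[0,0,0]],
    [[0,1,0],[0,0,0]]
  ],
  "hand": -0.45
}}

```text
time: 53.12
tool_pos: [504.8, -229.1, 263.5]
tcp_rot: [-3.141, 0.0, 3.141]
contact_force: [-0.6, -0.7, -0.3]
grip_width: 25.0
finger_force: 0.0
```

Call:
{"fn": "play_rows", "kwargs": {
  "rows": [
    [[0,1,0],[0,0,0]],
    [[0,1,0],[0,0,0]],
    [[0,1,0],[0,0,0]],
    [[0,1,0],[0,0,0]],
    [[0,1,0],[0,0,0]],
    [[0,1,0],[0,0,0]],
    [[0,1,0],[0,0,0]],
    [[0,0.8,0],[0,0,0]],
    [[0,0,0],[0,0,0]],
    [[0,0,0],[0,0,0]]
  ],
  "hand": -0.1
}}

```text
time: 54.38
tool_pos: [504.9, 3.5, 263.3]
tcp_rot: [-3.141, 0.0, 3.141]
contact_force: [0.6, -0.4, -0.7]
grip_width: 41.4
finger_force: 0.0
```

```bash
python3 - <<'E'
from h import *
T=cap("top"); S=cap("scene")
print(get_obs()["tool_pos"])
print("M",fit([S],596,4,119),"D in box",fit([T],505,-344,11))
E
```

```text
[504.93911368   3.18269133 263.25576678]
M (array([ 5.9484e+02,  5.1200e+00, -4.0000e-02]), np.float64(0.31)) D in box (array([ 5.0585e+02, -3.4814e+02, -3.0000e-02]), np.float64(0.37))
```

Call:
{"fn": "play_rows", "kwargs": {
  "rows": [
    [[0.8,0.05,0],[0,0,0]],
    [[1,0,0],[0,0,0]],
    [[0.8,0,0],[0,0,0]],
    [[0.4,0,0],[0,0,0]],
    [[0,0,0],[0,0,0]],
    [[0,0,-0.8],[0,0,0]],
    [[0,0,-0.7],[0,0,0]],
    [[0,0,-0.33],[0,0,0]],
    [[0,0,0],[0,0,0]],
    [[0,0,0],[0,0,0]]
  ]
}}

```text
time: 55.72
tool_pos: [595.2, 5.4, 209.4]
tcp_rot: [-3.141, 0.002, 3.141]
contact_force: [0.2, 0.4, 0.2]
grip_width: 41.0
finger_force: 0.0
```

Call:
{"fn": "play_rows", "kwargs": {
  "rows": [
    [[0,0,0],[0,0,0]],
    [[0,0,0],[0,0,0]],
    [[0,0,0],[0,0,0]],
    [[0,0,0],[0,0,0]],
    [[0,0,0],[0,0,0]],
    [[0,0,0],[0,0,0]]
  ],
  "hand": -1
}}

```text
time: 56.48
tool_pos: [594.9, 5.6, 208.4]
tcp_rot: [3.141, 0.0, 3.141]
contact_force: [-0.3, 0.6, 1.2]
grip_width: 8.7
finger_force: 30.0
```

Call:
{"fn": "play_rows", "kwargs": {
  "rows": [
    [[0,0,0.27],[0,0,0]],
    [[0,0,0.27],[0,0,0]],
    [[0,0,0],[0,0,0]],
    [[0,0,0],[0,0,0]]
  ]
}}

```text
time: 56.98
tool_pos: [594.8, 5.5, 224.5]
tcp_rot: [3.142, -0.0, 3.141]
contact_force: [-0.7, 0.1, -1.0]
grip_width: 8.7
finger_force: 30.0
```

Call:
{"fn": "play_rows", "kwargs": {
  "rows": [
    [[-0.4,0,0],[0,0,0]],
    [[-0.7,0,0],[0,0,0]],
    [[-0.7,0,0],[0,0,0]],
    [[-0.7,0,0],[0,0,0]],
    [[-0.5,0,0],[0,0,0]],
    [[0,0,0],[0,0,0]],
    [[0,-0.5,0.7],[0,0,0]],
    [[0,-1,0],[0,0,0]],
    [[0,-1,0],[0,0,0]],
    [[0,-1,0],[0,0,0]],
    [[0,-1,0],[0,0,0]],
    [[0,-1,0],[0,0,0]]
  ]
}}

```text
time: 58.48
tool_pos: [505.2, -160.6, 245.4]
tcp_rot: [3.142, 0.0, 3.141]
contact_force: [0.4, -0.6, -1.1]
grip_width: 8.6
finger_force: 30.0
```

Call:
{"fn": "play_rows", "kwargs": {
  "rows": [
    [[0,-1,0],[0,0,0]],
    [[0,-1,0],[0,0,0]],
    [[0,-1,0],[0,0,0]],
    [[0,-0.9,0],[0,0,0]],
    [[0,0,0],[0,0,0]],
    [[0,0,0],[0,0,0]]
  ]
}}

```text
time: 59.22
tool_pos: [504.9, -275.9, 245.2]
tcp_rot: [3.141, -0.0, 3.141]
contact_force: [-0.2, -0.6, -1.7]
grip_width: 8.8
finger_force: 30.0
```

Call:
{"fn": "play_rows", "kwargs": {
  "rows": [
    [[0,0,-0.9],[0,0,0]],
    [[0,0,-0.9],[0,0,0]],
    [[0,0,-0.9],[0,0,0]],
    [[0,0,-0.8],[0,0,0]],
    [[0,0,-0.6],[0,0,0]],
    [[0,0,-0.6],[0,0,0]],
    [[0,0,0],[0,0,0]],
    [[0,0,0],[0,0,0]]
  ]
}}

```text
time: 60.22
tool_pos: [505.4, -276.1, 105.4]
tcp_rot: [-3.141, 0.001, -3.141]
contact_force: [0.1, 0.2, -0.6]
grip_width: 8.7
finger_force: 30.0
```

Call:
{"fn": "play_rows", "kwargs": {
  "rows": [
    [[0,0,0],[0,0,0]],
    [[0,0,0],[0,0,0]],
    [[0,0,0],[0,0,0]],
    [[0,0,0.6],[0,0,0]],
    [[0,0,1],[0,0,0]],
    [[0,0,1],[0,0,0]],
    [[0,0,1],[0,0,0]],
    [[0,0,1],[0,0,0]],
    [[0,0,1],[0,0,0]],
    [[-0.8,0,1],[0,0,0]],
    [[-1,0,0.6],[0,0,0]],
    [[-1,0,0],[0,0,0]]
  ],
  "hand": -0.45
}}

```text
time: 61.72
tool_pos: [420.5, -276.8, 322.3]
tcp_rot: [-3.139, 0.003, 3.141]
contact_force: [0.5, -1.0, -0.8]
grip_width: 25.6
finger_force: 0.0
```

```bash
python3 - <<'E'
from h import *
T=cap("top"); S=cap("scene"); save(T,"t3",(130,300,330,530),3.5)
print(get_obs()["tool_pos"])
for y in (-276,-345): print(fit([T],505,y,11))
for q in ("black_lid_edge","black_lid_hinge"):
  a=pinpoint(q,"scene");b=pinpoint(q,"top");print(q,a[:1],b[:1],a and b and tri(S,a[0]["at"],T,b[0]["at"]))
E
```

```text
[ 418.97071694 -276.47649579  321.51607798]
(array([ 5.0692e+02, -2.7803e+02,  5.0000e-02]), np.float64(0.27))
(array([ 5.0615e+02, -3.4848e+02, -6.0000e-02]), np.float64(0.35))
black_lid_edge [{'at': [169.5, 175.5], 'p': 0.69}] [{'at': [194.0, 479.7], 'p': 0.73}] (array([ 577.8, -307.2,  264.6]), np.float64(9.7))
black_lid_hinge [{'at': [212.3, 187.3], 'p': 0.89}] [] []
```

View pics/t3.png

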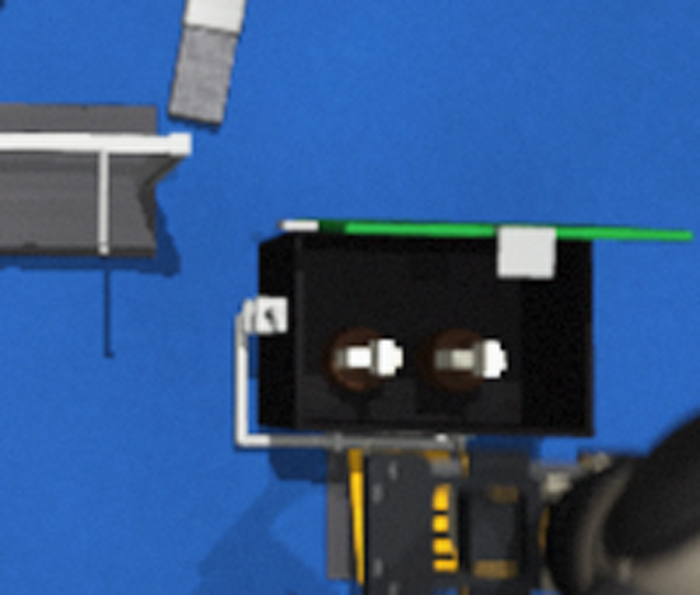

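Both dark vertebrae stand in the black box (crop (365,358) and (460,358)). Now I shut the green lid the same way, with x shifted by -18 mm.

Call:
{"fn": "play_rows", "kwargs": {
  "rows": [
    [[0.95,-0.15,0],[0,0,0]],
    [[0.95,-0.15,0],[0,0,0]],
    [[0.95,-0.15,0],[0,0,0]],
    [[0.95,-0.15,0],[0,0,0]],
    [[0.95,-0.15,0],[0,0,0]],
    [[0.95,-0.15,0],[0,0,0]],
    [[0.95,-0.15,0],[0,0,0]],
    [[0,0,0],[0,0,0]],
    [[0,0,0],[0,0,0]]
  ],
  "hand": -1
}}

```text
time: 63.15
tool_pos: [620.3, -307.7, 319.7]
tcp_rot: [3.141, -0.001, 3.142]
contact_force: [-0.0, -0.1, -0.1]
grip_width: 0.3
finger_force: 0.0
```

Call:
{"fn": "play_rows", "kwargs": {
  "rows": [
    [[0,0,-0.9],[0,0,0]],
    [[0,0,-0.8],[0,0,0]],
    [[0,0,-0.47],[0,0,0]],
    [[0,0,0],[0,0,0]],
    [[0,0,0],[0,0,0]],
    [[-0.5,0,0],[0,0,0]],
    [[-0.5,0,0],[0,0,0]],
    [[-0.5,0,-0.1],[0,0,0]],
    [[-0.5,0,-0.1],[0,0,0]],
    [[-0.35,0,-0.15],[0,0,0]],
    [[-0.35,0,-0.15],[0,0,0]],
    [[0,0,0],[0,0,0]]
  ]
}}

```text
time: 64.65
tool_pos: [539.5, -308.2, 241.8]
tcp_rot: [-3.141, 0.002, 3.141]
contact_force: [1.2, 0.8, 0.4]
grip_width: 0.6
finger_force: 0.6
```

Call:
{"fn": "play_rows", "kwargs": {
  "rows": [
    [[-0.3,0,-0.25],[0,0,0]],
    [[-0.3,0,-0.25],[0,0,0]],
    [[-0.25,0,-0.28],[0,0,0]],
    [[-0.25,0,-0.28],[0,0,0]],
    [[-0.2,0,-0.33],[0,0,0]],
    [[-0.2,0,-0.33],[0,0,0]],
    [[-0.12,0,-0.35],[0,0,0]],
    [[-0.12,0,-0.35],[0,0,0]],
    [[-0.06,0,-0.3],[0,0,0]],
    [[-0.06,0,-0.3],[0,0,0]],
    [[0,0,0],[0,0,0]],
    [[0,0,0],[0,0,0]]
  ]
}}

```text
time: 66.15
tool_pos: [483.5, -307.8, 149.5]
tcp_rot: [3.141, -0.001, 3.141]
contact_force: [0.5, -0.1, 0.4]
grip_width: 0.6
finger_force: 0.0
```

Call:
{"fn": "play_rows", "kwargs": {
  "rows": [
    [[-0.3,0,-0.1],[0,0,0]],
    [[0,0,-0.1],[0,0,0]],
    [[0,0,-0.07],[0,0,0]],
    [[0,0,0],[0,0,0]],
    [[0,0,0],[0,0,0]]
  ]
}}

```text
time: 66.78
tool_pos: [474.3, -308.2, 146.2]
tcp_rot: [-3.139, 0.002, 3.141]
contact_force: [-9.4, 6.8, 30.5]
grip_width: 0.1
finger_force: 15.3
```

Call:
{"fn": "play_rows", "kwargs": {
  "rows": [
    [[0,0,0],[0,0,0]],
    [[0,0,0.5],[0,0,0]],
    [[0,0,1],[0,0,0]],
    [[-0.5,0.5,1],[0,0,0]],
    [[-0.8,1,0.8],[0,0,0]],
    [[-0.8,1,0],[0,0,0]],
    [[-0.8,1,0],[0,0,0]],
    [[0,1,0],[0,0,0]],
    [[0,1,0],[0,0,0]],
    [[0,1,0],[0,0,0]],
    [[0,0,0],[0,0,0]],
    [[0,0,0],[0,0,0]]
  ]
}}

```text
time: 68.28
tool_pos: [387.6, -113.5, 240.8]
tcp_rot: [-3.141, 0.0, 3.141]
contact_force: [0.1, 0.1, 0.1]
grip_width: 0.2
finger_force: 0.0
```

```bash
python3 - <<'E'
from h import *
S=cap("scene"); save(S,"s7",s=1.25)
E
```

```text
(no output)
```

View pics/s7.png

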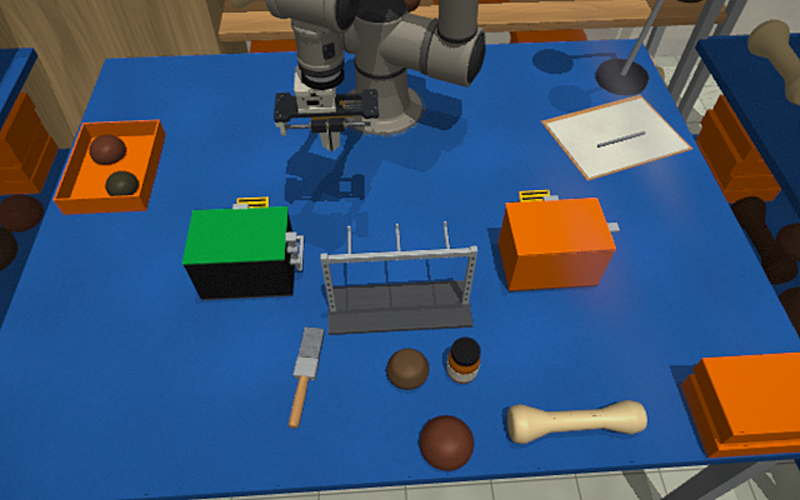

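Both lids are shut (green at (238,236), orange at (556,240)), the rack and bench are empty, and the jar, brush and stone are undisturbed. Hand in.

```bash
python3 -c "
from plant import bot
print(bot.close_job())"
```

```text
the job is handed in; nothing more can be done
None
```

I put all three pale vertebrae in the orange box and both dark ones in the black box, shut both lids, and handed the job in at about 68 s of the 210 s; no verdict came back.

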